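# Gauge the lap of a planed rail with the ratchet knob

### The job

Lay the wooden rail that has the stepped-down end flat on the base of the bench thickness gauge, pointing straight in, with the middle of its thin end under the spindle, and let go of it. Then turn the gauge's top knob clockwise, as often as it takes, until the spindle clamps the thin end and the knob's ratchet slips: let it slip about an eighth of a turn, never more than a quarter turn. Leave the rail clamped there, and do not push the plain rail, the jar or the brush about.

Things in the scene. Friction and masses are not known exactly. Their poses are not given: they have to be found in the camera images.
- gauge: Bench thickness gauge, fixed. Origin on the bench right below the spindle axis; z up; x points from spindle to column, so its open side is -x. Flat steel base plate 20 mm thick, x -140 to +80 mm, y +-55 mm. Green column x +40 to +80, y +-30 mm, carrying an arm at z 100 to 130 mm that ends in a round nose of radius 27 mm about the axis; below it a 24 mm wide sleeve down to z 85 mm.
- spindle: Vertical steel spindle, foot 16 mm in diameter; origin at the centre of its flat foot. It slides along the gauge's axis without turning. At the start the foot is 41 to 47 mm above the bench. Each radian that the drum turns clockwise (from above) lowers it 3.18 mm; it stays where left. When the ratchet slips it presses with about 19 N and keeps that when the knob is let go.
- knob (a point): Centre of the ribbed steel ratchet knob on the gauge's axis, 190 mm above the bench: round, 36 mm in diameter, grip from z 166 to 212 mm, above a drum of 46 mm diameter (z 132 to 160 mm). It turns about the vertical, never rises. It carries the drum along (0.10 N m) until the spindle is stopped; then it slips at 0.16 N m: the knob turns, the drum stands still.
- ratchet (a joint): Angle of the knob relative to the drum, rad, positive clockwise seen from above: 0 at the start, stays as it is while the knob carries the drum, grows while the ratchet slips. 0.79 is an eighth of a turn.
- lap_rail: Loose planed hardwood rail, 180 mm long, 36 mm wide, 0.13 kg, lying flat. Thick part 130 x 36 x 32 mm high; at its +x end a thin stepped-down end (lap) 50 mm long and 16 mm high, flush with the underside. Origin: centre of the thick part's underside; x along the rail towards the thin end, z up.
- lap (a point): Point on the underside of lap_rail, in the middle of its thin end: 90 mm along +x from the rail's origin. The thin end's upper face is 16 mm above it.
- plain_rail: Bystander: loose plain rail 180 x 36 x 32 mm high without step, same wood; origin at the centre of its underside, x along it.
- jar: Bystander: glass jar, 64 mm in diameter, 85 mm high; origin at the centre of its underside.
- brush: Bystander: wooden hand brush, 200 mm long, lying on the bench along its x.
There are look-alikes about, which are no part of the job. What is meant by the gauge is not red, and is the larger of those in its own colour. What is shaped like the lap_rail but blue is not meant.

How it is judged:
By the outcome, as a careful person would: the job done as asked, in the order asked, and still so for the second after the job is handed in, with the robot touching nothing.
It also fails if it takes over 69 s, if anything falls off the work surface, if the arm or the gripper's body presses on something with over 40 N, if the wrist force passes 120 N, or if a joint passes its speed limit or range.

### The arm

A 6-joint arm with a two-finger parallel gripper is mounted at the origin on the work surface. World frame = base frame: x ahead of the robot, y to its left, z up, the work surface at z = 0. Lengths are in m, angles in rad, forces in N, time in s.
With the tool pointing down it reaches from about 0.35 to 0.975 m from the base axis. Payload 7.1 kg.
Tool frame: the origin (TCP) lies between the finger pads; the fingertips stand 11 mm ahead of it and the grasp point (between the pads) lies 8 mm behind it; z points along the fingers, y is the line along which they close (so a half turn about z gives the same grasp; the last joint's range is limited). The gripper opens to 88 mm and grips with 3 to 60 N. Pads are 20 mm wide; open, the fingers measure 115 mm over their backs; the gripper's body (75 mm by 178 mm) begins 61 mm behind the grasp point.
Start: joints at [1.324, 0.423, 1.63, -0, 1.089, -0.019], TCP at [0.141, 0.609, 0.234] pointing down, gripper open.
Joint ranges: [-3, 3], [-0.9, 2.11], [0.09, 2.58], [-1.31, 4.45], [0.11, 2.69], [-2.54, 2.54]. Speed limits (rad/s): [2.39, 2.39, 3.01, 3.14, 3.14, 3.14].

### API

Orientations are given as a unit quaternion [w, x, y, z].
In Python, from plant import ctrl gives the robot as it stands. Calls block until the motion is done:
- ctrl.move_pose(position, orientation): joint-space move of the TCP to a pose.
- ctrl.move_linear(position, ori=None, max_speed=0.15, max_force=None): straight line of the TCP; ori=None keeps the orientation; max_speed is the mean speed in m/s. With max_force (N) it stops when the force on the tool has changed by that much, and returns True; else False.
- ctrl.set_joints(angles): joint-space move.
- ctrl.move_gripper(opening, newtons=None): finger opening in m; newtons is the grip in N (None keeps the last); returns when the fingers have stopped.
- ctrl.dwell(seconds).
- ctrl.inverse_kinematics(position, orientation): joint angles nearest the present ones, or None.
- ctrl.state(): the state.
- ctrl.get_image(name): name is "side" or "top" or "wrist"; returns the picture (400x640x3 uint8, red, green, blue); there is no depth.
- ctrl.camera_params(name): a dict with "camera_matrix" (3x3 intrinsics, pixels), "R" (3x3) and "t" (3): a world point X has camera coordinates R X + t. Camera axes: x right, y down, z forward; pixel columns grow to the right and rows downward; lengths in m; the calibration is good to about 2 mm. A picture is of the moment at which its call begins: read the wrist's pose just before it. camera_params takes no time and is no camera call; for the wrist camera it gives the pose at the moment of the call.
A pose or a line that the arm cannot do raises ctrl.MotionError and nothing moves.
- ctrl.close_job(): hands the job in; it is judged then, once.
The state is a dict: "time": time; "q": joint angles; "qvel": joint speeds; "joint_torque": joint torques, N m; "position": TCP position; "tool_rot": TCP orientation; "ft_force": force on the tool from outside, world axes, zero at the start; "wrist_torque": the same for the moment, N m; "width": finger opening in m; "grasp_force": force on a finger pad.
Only numpy, scipy, OpenCV 4.12 (cv2) and the standard library are available. Lean on these libraries where they do the work, as an engineer would, in place of code of your own. Each camera call takes 0.05 s, during which the arm holds its last target. There are 200 camera calls.

## Working session

There is one attempt and no reset: what is moved stays moved. The work goes in short steps, each a Python script; the robot and the scene stay as the last script left them, time stands still between calls to the robot, and variables do not carry over. Pictures are saved under pics/ and viewed, at most 10 in all, crops included, and the job is handed in when it is done.

```bash
mkdir -p pics; ls; python3 - <<'E'
from plant import ctrl
import cv2,numpy as np
for n in ("top","side"):
    im=ctrl.get_image(n); cv2.imwrite(f"pics/{n}0.png",im[:,:,::-1])
    p=ctrl.camera_params(n); print(n,np.round(p["camera_matrix"],1).tolist(),np.round(p["R"],3).tolist(),np.round(p["t"],3), -p["R"].T@p["t"])
s=ctrl.state();print(s)
E
```

```text
pics
top [[517.7, 0.0, 317.7], [0.0, 517.7, 200.1], [0.0, 0.0, 1.0]] [[0.016, -1.0, 0.019], [-0.993, -0.018, -0.115], [0.115, -0.017, -0.993]] [0.041 0.504 1.284] [0.35184805 0.07230578 1.33262253]
side [[461.7, 0.0, 325.6], [0.0, 461.7, 194.9], [0.0, 0.0, 1.0]] [[0.999, -0.041, -0.016], [-0.035, -0.521, -0.853], [0.027, 0.852, -0.522]] [-0.493  0.155  1.019] [ 0.4705517  -0.80777939  0.65637405]
{'time': 0.1, 'q': array([ 1.32400885e+00,  4.23747476e-01,  1.63058995e+00, -1.07490610e-06,
        1.08858629e+00, -1.90210562e-02]), 'qvel': array([-0.00022893, -0.002956  , -0.00145722,  0.00208374,  0.00268354,
        0.00035272]), 'joint_torque': array([-3.18566181e-04, -5.45611346e+01, -2.74326289e+01,  6.45161723e-02,
        1.88084564e-02, -2.73510750e-05]), 'position': array([0.14099911, 0.60840333, 0.23299928]), 'tool_rot': array([-8.77199529e-05,  1.13636929e-01,  9.93522121e-01, -6.59725022e-04]), 'ft_force': array([ 0.79622439, -0.56815199, -0.10280383]), 'wrist_torque': array([0.02950232, 0.03652834, 0.03444257]), 'grasp_force': 0.0, 'width': 0.08776369610386138}
```

View pics/top0.png

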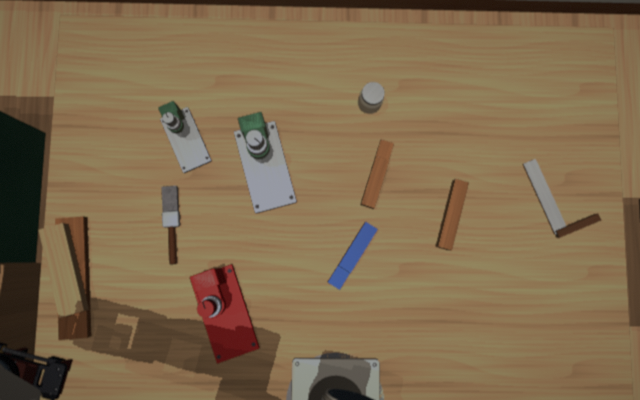

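View pics/side0.png

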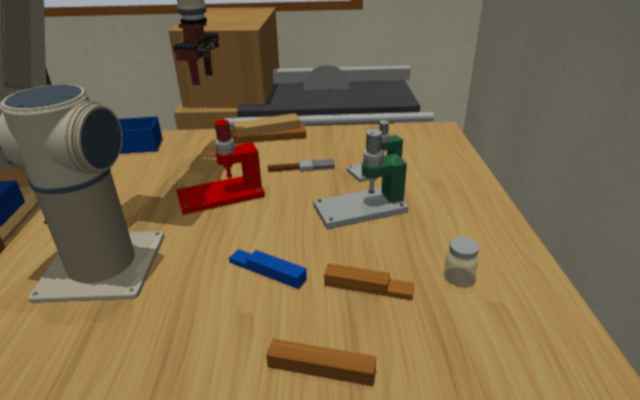

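The top view shows the large green gauge with its spindle near (257,143) and its open side toward (275,208). The lap rail is at (377,175) with its thin end up, near (385,148). The plain rail is at (453,214), and the small green gauge, the red gauge and the blue rail are the look-alikes.

```bash
cat > h.py <<'E'
import cv2,numpy as np
from scipy.spatial.transform import Rotation as Ro
def cast(p,uv,z):
    uv=np.atleast_2d(uv).astype(float); K,R,t=p["camera_matrix"],np.array(p["R"]),np.array(p["t"])
    d=np.c_[uv,np.ones(len(uv))]@np.linalg.inv(K).T@R; c=-R.T@t
    return (c+d*((z-c[2])/d[:,2])[:,None])
def proj(p,X):
    X=np.atleast_2d(X); q=(X@np.array(p["R"]).T+p["t"])@np.array(p["camera_matrix"]).T
    return q[:,:2]/q[:,2:]
def ori(a):  # tool down, tool y (closing line) at world angle a
    y=np.array([np.cos(a),np.sin(a),0]); z=np.array([0,0,-1.]); x=np.cross(y,z)
    q=Ro.from_matrix(np.c_[x,y,z]).as_quat(); return [q[3],*q[:3]]
def big(m,n=1):
    cs,_=cv2.findContours(m.astype(np.uint8),cv2.RETR_EXTERNAL,cv2.CHAIN_APPROX_NONE)
    return sorted(cs,key=cv2.contourArea)[-n:]
E
python3 - <<'E'
from h import *
from plant import ctrl
im=cv2.imread("pics/top0.png"); p=ctrl.camera_params("top"); hsv=cv2.cvtColor(im,cv2.COLOR_BGR2HSV)
print(hsv[190,270],hsv[175,377],hsv[150,385],hsv[214,453],hsv[120,320])
def rect(m,x0,x1,y0,y1,z,n):
    k=np.zeros(m.shape,bool);k[y0:y1,x0:x1]=1
    c=big(m&k)[0][:,0]; r=cv2.minAreaRect((cast(p,c+0.0,z)[:,:2]*1000).astype(np.float32))
    print(n,len(c),r,cv2.boxPoints(r).round().tolist())
H,S,V=hsv[...,0].astype(int),hsv[...,1].astype(int),hsv[...,2].astype(int)
rect((S<60)&(V>90),225,305,105,220,.02,"plate")
w=(H<14)&(S>130)
rect(w,355,400,130,215,.028,"lap"); rect(w,430,475,170,260,.032,"plain")
cv2.imwrite("pics/c1.png",cv2.resize(im[95:225,220:410],None,fx=4,fy=4,interpolation=cv2.INTER_CUBIC))
E
```

```text
[113  19 162] [ 12 147 134] [ 12 144 133] [ 12 146 129] [ 19 102 147]
plate 338 ((589.19677734375, 187.0293731689453), (221.68479919433594, 111.34644317626953), 16.197940826416016) [[467.0, 210.0], [498.0, 103.0], [711.0, 164.0], [680.0, 271.0]]
lap 150 ((574.5665283203125, -102.18962097167969), (35.34372329711914, 175.4459991455078), 73.36955261230469) [[485.0, -94.0], [654.0, -144.0], [664.0, -110.0], [496.0, -60.0]]
plain 160 ((473.49151611328125, -293.0273132324219), (37.07585144042969, 177.6681365966797), 75.37455749511719) [[383.0, -289.0], [555.0, -333.0], [564.0, -298.0], [392.0, -253.0]]
```

View pics/c1.png

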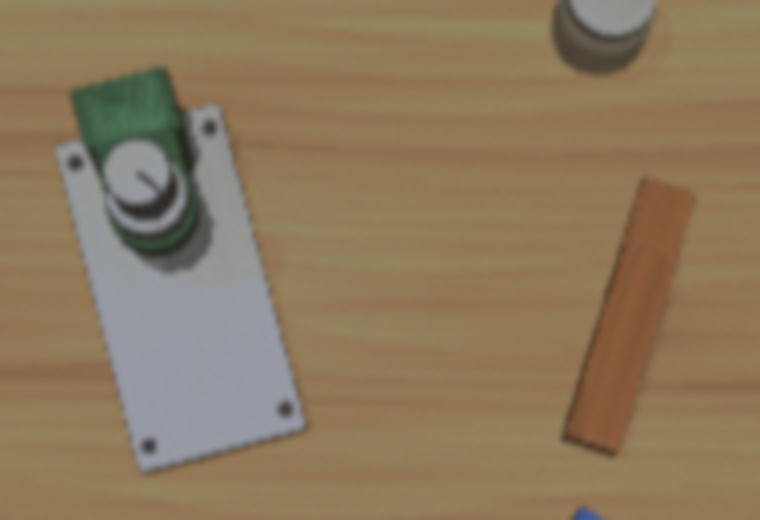

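Plate dimensions fit (221×111 mm), so the axis is about (0.618, 0.195) and the yaw 16.2°. I'll hover over the lap rail and take one close look.

```bash
python3 - <<'E'
from h import *
from plant import ctrl
a=np.radians(-16.6); 
for off in (90,-90):
    q=ctrl.inverse_kinematics([.5506,-.095,.22],ori(a+np.radians(off)));print(off,q)
off=min((90,-90),key=lambda o:abs(ctrl.inverse_kinematics([.5506,-.095,.22],ori(a+np.radians(o)))[5]))
ctrl.move_pose([.5506,-.095,.25],ori(a+np.radians(off)))
p=ctrl.camera_params("wrist"); im=ctrl.get_image("wrist")[:,:,::-1].copy(); cv2.imwrite("pics/w1.png",im)
hsv=cv2.cvtColor(im,cv2.COLOR_BGR2HSV).astype(int); H,S,V=hsv[...,0],hsv[...,1],hsv[...,2]
for c in big((H<15)&(S>130),3):
    r=cv2.minAreaRect((cast(p,c[:,0],.032)[:,:2]*1000).astype(np.float32)); print(cv2.contourArea(c),cv2.boundingRect(c),r)
s=ctrl.state();print(s["time"],s["position"],s["q"],s["wrist_torque"])
import pickle;pickle.dump({k:np.array(v) for k,v in p.items()},open("w1.pkl","wb"))
E
```

```text
90 [-1.92156551e-01  3.43405942e-01  1.78940485e+00 -4.44089210e-16
  1.00878186e+00 -1.47322822e+00]
-90 [-1.92156551e-01  3.43405942e-01  1.78940485e+00 -4.44089210e-16
  1.00878186e+00  1.66836443e+00]
1459.0 (405, 227, 76, 66) ((715.330322265625, 13.794853210449219), (140.0910186767578, 39.37264633178711), 29.93243408203125)
3780.0 (306, 119, 32, 137) ((572.1121215820312, -101.43864440917969), (36.358402252197266, 172.18927001953125), 73.22821807861328)
6043.0 (114, 79, 67, 150) ((474.7724609375, -286.6820068359375), (50.777584075927734, 178.75119018554688), 75.02937316894531)
3.0167 [ 0.55072667 -0.09431708  0.24995749] [-1.90976350e-01  3.07215253e-01  1.76370397e+00  1.34584398e-04
  1.07072275e+00 -1.47307930e+00] [-0.013832   -0.04300431  0.01265434]
```

View pics/w1.png

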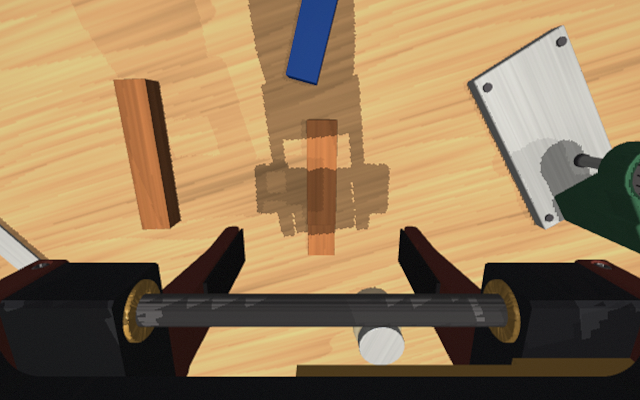

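The wrist view shows the lap rail from its thick end at (322,119) to its thin end at (321,255). It lies between the fingers, and the gauge plate's corners are at (470,82), (561,27) and (547,228). I'll cast those points.

```bash
python3 - <<'E'
from h import *
import pickle
from plant import ctrl
p=pickle.load(open("w1.pkl","rb")); c=-p["R"].T@p["t"]; print("cam",c)
b=cast(p,[322,119],.032)[0];print("thick end",b, "thin end z16/z0",cast(p,[321,255],.016)[0],cast(p,[321,255],0)[0])
pt=ctrl.camera_params("top")
g=cast(p,[[470,82],[561,27],[547,228]],.02);print(g.round(4).tolist())
# predicted (from top view)
u=np.array([np.cos(np.radians(-16.7)),np.sin(np.radians(-16.7))])
print("origin from thick end",b[:2]+.065*u)
t=cast(pt,[[374-8.5+0,0]],.032)
for uv in ([220+590/4,95+447/4],): print("top thick end",cast(pt,uv,.032)[0])
print("top thin end",cast(pt,[220+668/4,95+186/4],.016)[0])
im=cv2.imread("pics/w1.png"); cv2.imwrite("pics/w1c.png",cv2.resize(im[100:270,270:370],None,fx=5,fy=3.5))
col=im[110:262,321].astype(int).sum(1); d=np.diff(col); print([(110+i,int(v)) for i,v in enumerate(d) if abs(v)>25])
E
```

```text
cam [ 0.48123465 -0.07420151  0.40074257]
thick end [ 0.48992149 -0.07591506  0.032     ] thin end z16/z0 [ 0.66207982 -0.12823701  0.016     ] [ 0.66960049 -0.13048415  0.        ]
[[0.4991, 0.1, 0.02], [0.4707, 0.2059, 0.02], [0.7073, 0.1679, 0.02]]
origin from thick end [ 0.55217995 -0.0945935 ]
top thick end [ 0.48784331 -0.07686697  0.032     ]
top thin end [ 0.6610607  -0.12874929  0.016     ]
[(118, -102), (120, 45), (136, 35), (137, 97), (138, 41), (166, -93), (167, -81), (233, 114), (234, 57), (254, 86), (255, 37)]
```

```bash
python3 - <<'E'
from h import *
from plant import ctrl
import pickle
pt=ctrl.camera_params("top"); print("knob top",cast(pt,[220+136/4,95+170/4],.212)[0])
o=ori(np.radians(-16.6+90)); r=[.5513,-.0951]
ctrl.move_linear(r+[.06],o,max_speed=.2)
print(ctrl.move_linear(r+[.015],o,max_speed=.08,max_force=12))
ctrl.move_gripper(.02,25); s=ctrl.state(); print(s["width"],s["grasp_force"],s["position"])
ctrl.move_linear(r+[.115],o,max_speed=.15)
s=ctrl.state(); print(s["width"],s["grasp_force"])
y=np.radians(16.2); e=np.array([np.cos(y),np.sin(y)]); G=np.array([.618,.1954])
h=G-.21*e; ctrl.move_pose([*h,.095],ori(y+np.pi/2))
p=ctrl.camera_params("wrist"); im=ctrl.get_image("wrist")[:,:,::-1]; cv2.imwrite("pics/w2.png",im)
pickle.dump({k:np.array(v) for k,v in p.items()},open("w2.pkl","wb"))
s=ctrl.state();print(s["time"],s["position"],h,s["q"],s["width"])
E
```

```text
knob top [0.61810516 0.19524647 0.212     ]
False
0.035555215216185196 24.999867975711823 [ 0.55132996 -0.09507452  0.01504827]
0.035826199250546954 24.99949336051941
7.5917 [0.41751613 0.13637457 0.09505616] [0.41633833 0.13681187] [ 2.88689184e-01  3.96002907e-01  2.11896559e+00 -1.94575004e-04
  6.25683169e-01 -1.56312048e+00] 0.03564529916396764
```

View pics/w2.png

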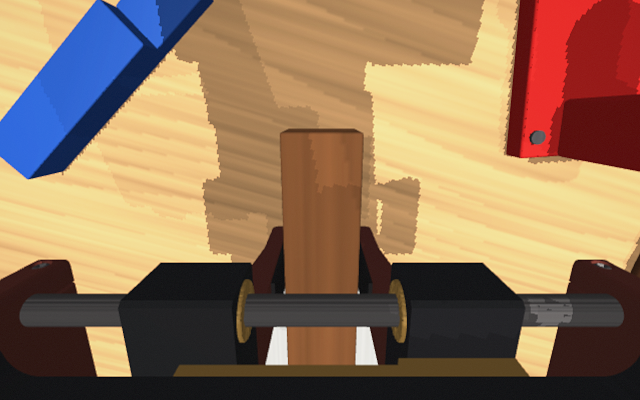

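The held rail is straight in the fingers, its thick end at (322,130). The knob-top ray confirms the axis at (0.618, 0.195). I'll insert it now.

```bash
python3 - <<'E'
from h import *
from plant import ctrl
import pickle
y=np.radians(16.2); e=np.array([np.cos(y),np.sin(y)]); n=np.array([-e[1],e[0]]); G=np.array([.618,.1953])
p=pickle.load(open("w2.pkl","rb")); b=cast(p,[[322,130.]],.112)[0][:2]-[.4175,.1364]; k=b@e; print("thick end rel TCP along/lat",k,b@n)
o=ori(y+np.pi/2)
ctrl.move_linear([*(G-.21*e),.0385],o,max_speed=.1)
T=G-.09*e
print(ctrl.move_linear([*T,.0385],o,max_speed=.08,max_force=8))
s=ctrl.state();print(s["position"],T,s["ft_force"])
im=ctrl.get_image("side")[:,:,::-1]; cv2.imwrite("pics/s1.png",cv2.resize(im[110:240,290:440],None,fx=5,fy=4.5,interpolation=cv2.INTER_CUBIC))
print(s["time"])
E
```

```text
thick end rel TCP along/lat -0.06518826061643998 -0.00016550497273293117
False
[0.53102239 0.17004194 0.03841943] [0.53157357 0.1701908 ] [ 0.56255162 -0.03506531 -0.71968506]
9.9583
```

View pics/s1.png

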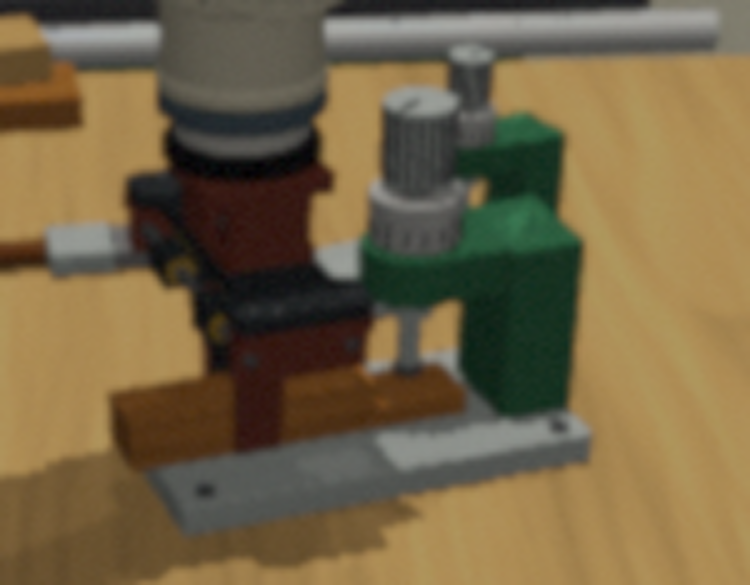

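The rail is held level over the plate, its thin end under the spindle foot (at about (408,370) in the crop). Next I'll lower it, release, and go to the knob.

```bash
python3 - <<'E'
from h import *
from plant import ctrl
y=np.radians(16.2); e=np.array([np.cos(y),np.sin(y)]); G=np.array([.618,.1953]); T=G-.09*e; o=ori(y+np.pi/2)
print(ctrl.move_linear([*T,.0352],o,max_speed=.03,max_force=8), ctrl.state()["ft_force"],ctrl.state()["position"])
ctrl.move_gripper(.07)
ctrl.move_linear([*T,.11],o,max_speed=.15)
im=ctrl.get_image("wrist")[:,:,::-1]; cv2.imwrite("pics/w3.png",im)
b=T-.04*e; ctrl.move_linear([*b,.25],o,max_speed=.2)
q1=np.arctan2(G[1],G[0]); a=q1+2.35
q=ctrl.inverse_kinematics([*G,.25],ori(a)); print(q)
ctrl.move_pose([*G,.25],ori(a))
pt=ctrl.camera_params("side"); im=ctrl.get_image("side")[:,:,::-1]; cv2.imwrite("pics/s2.png",cv2.resize(im[110:240,290:440],None,fx=5,fy=4.5,interpolation=cv2.INTER_CUBIC))
s=ctrl.state();print(s["time"],s["q"],s["position"])
E
```

```text
False [-0.75639143  0.68945464 -1.6677341 ] [0.53142633 0.17016612 0.03506604]
[ 2.87726264e-01  4.40215735e-01  1.56201207e+00 -4.44089210e-16
  1.13936485e+00 -2.36836169e+00]
13.3917 [ 2.8770622e-01  4.4074820e-01  1.5639933e+00  2.7075621e-05
  1.1392945e+00 -2.3666287e+00] [0.61690252 0.19496935 0.24884818]
```

View pics/s2.png

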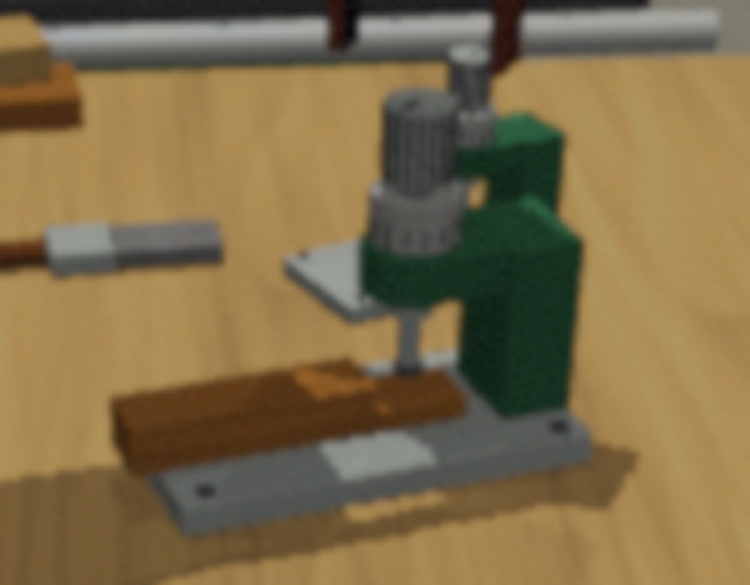

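The rail lies flat on the plate, with the foot (about (408,370)) above the middle of the thin end, which spans roughly 370–465. Next I'll grip the knob and turn it in small steps, logging torque.

```bash
python3 - <<'E'
from h import *
from plant import ctrl
G=np.array([.618,.1953]); q1=np.arctan2(G[1],G[0]); o=ori(q1+2.35)
print(ctrl.move_linear([*G,.182],o,max_speed=.1,max_force=8))
ctrl.move_gripper(.03,25)
s=ctrl.state(); print(s["time"],s["width"],s["ft_force"],s["wrist_torque"],s["position"])
q=np.array(ctrl.inverse_kinematics([*G,.182],o))
for i in range(8):
    q[5]+=.08; ctrl.set_joints(q); s=ctrl.state()
    print(round(s["time"],2),s["q"][5].round(3),s["ft_force"].round(1),s["wrist_torque"].round(3),s["joint_torque"][5].round(3))
E
```

```text
False
14.85 0.03571488243143546 [-4.95829439  1.82144391  3.70488992] [ 0.42579469  0.73229045 -0.01146623] [0.61714634 0.19579346 0.18223262]
15.1 -2.288 [-4.3  2.3  3.7] [ 0.431  0.882 -0.12 ] 0.082
15.35 -2.208 [-5.8  1.8  3.6] [ 0.464  0.823 -0.087] 0.082
15.6 -2.128 [-5.2  2.1  5.5] [ 0.492  0.851 -0.106] 0.082
15.85 -2.048 [-6.1  2.9  4.5] [ 0.533  0.905 -0.13 ] 0.082
16.1 -1.968 [-4.4  2.8  4.4] [ 0.505  0.892 -0.093] 0.082
16.35 -1.888 [-6.1  3.1  3.9] [ 0.566  0.994 -0.078] 0.082
16.6 -1.808 [-5.7  3.3  4. ] [ 0.587  0.969 -0.102] 0.082
16.85 -1.728 [-5.4  3.5  3.6] [ 0.64   0.968 -0.087] 0.082
```

```bash
python3 - <<'E'
from h import *
from plant import ctrl
q=np.array(ctrl.state()["q"]); G=[.618,.1953,.182]
q=np.array(ctrl.inverse_kinematics(G,ori(np.arctan2(G[1],G[0])+2.35))); q[5]=ctrl.state()["q"][5]
on=None; L=[]
while q[5]<2.42:
    q[5]+=.08 if on is None else min(.08,on+.78-q[5]); ctrl.set_joints(q); s=ctrl.state(); j=s["joint_torque"][5]; L.append((round(float(q[5]),2),round(float(j),3),round(float(s["wrist_torque"][2]),2)))
    if on is None and j>.11: on=q[5]-.04
    if on is not None and q[5]>=on+.775: break
print(on,L); print(s["time"],s["width"],s["ft_force"],s["position"])
E
```

```text
0.7922057104379064 [(-1.65, 0.084, -0.08), (-1.57, 0.082, -0.13), (-1.49, 0.082, -0.11), (-1.41, 0.082, -0.11), (-1.33, 0.082, -0.06), (-1.25, 0.082, -0.16), (-1.17, 0.081, -0.08), (-1.09, 0.081, -0.11), (-1.01, 0.081, -0.11), (-0.93, 0.08, -0.08), (-0.85, 0.08, -0.13), (-0.77, 0.08, -0.1), (-0.69, 0.079, -0.06), (-0.61, 0.079, -0.09), (-0.53, 0.079, -0.12), (-0.45, 0.078, -0.12), (-0.37, 0.078, -0.09), (-0.29, 0.077, -0.05), (-0.21, 0.077, -0.09), (-0.13, 0.077, -0.1), (-0.05, 0.076, -0.09), (0.03, 0.076, -0.09), (0.11, 0.075, -0.08), (0.19, 0.075, -0.11), (0.27, 0.075, -0.1), (0.35, 0.074, -0.12), (0.43, 0.074, -0.11), (0.51, 0.074, -0.07), (0.59, 0.073, -0.11), (0.67, 0.073, -0.14), (0.75, 0.09, -0.12), (0.83, 0.132, 0.02), (0.91, 0.129, -0.1), (0.99, 0.129, -0.06), (1.07, 0.129, -0.06), (1.15, 0.129, -0.06), (1.23, 0.129, -0.04), (1.31, 0.129, -0.08), (1.39, 0.129, 0.01), (1.47, 0.129, -0.04), (1.55, 0.129, -0.02), (1.57, 0.009, -0.06)]
27.35 0.035789624686193386 [-0.80196544  6.91039506  0.50772968] [0.61819389 0.19678078 0.18230574]
```

Torque rose by 0.056 N m at 0.79 rad, which matches the step from 0.10 to 0.16. The ratchet has slipped about 0.78 rad. I'll release, retreat and verify.

```bash
python3 - <<'E'
from h import *
from plant import ctrl
ctrl.move_gripper(.08)
p0=ctrl.state()["position"]; ctrl.move_linear([p0[0],p0[1],.27],max_speed=.15)
ctrl.move_pose([.42,-.05,.3],ori(np.arctan2(-.05,.42)+np.pi/2))
a=ctrl.get_image("top")[:,:,::-1]; b=ctrl.get_image("side")[:,:,::-1]
f=lambda im,s:cv2.resize(im,s,interpolation=cv2.INTER_CUBIC)
cv2.imwrite("pics/f.png",np.hstack([f(a[105:225,220:310],(400,533)),f(b[120:230,300:420],(400,533))]))
cv2.imwrite("pics/ft.png",a)
s=ctrl.state();print(s["time"],s["ft_force"])
E
```

```text
31.6917 [ 0.37030871  0.03388058 -0.47720908]
```

View pics/f.png

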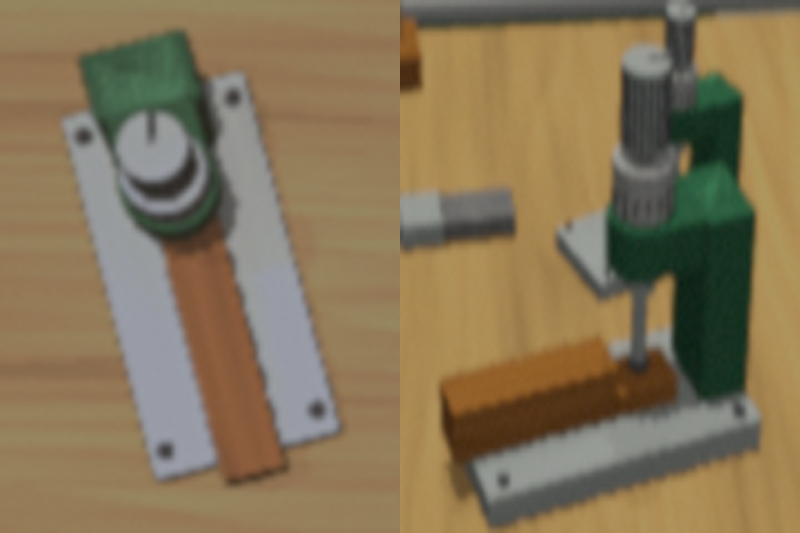

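```bash
python3 - <<'E'
from h import *
from plant import ctrl
im=cv2.imread("pics/ft.png"); p=ctrl.camera_params("top"); h=cv2.cvtColor(im,cv2.COLOR_BGR2HSV).astype(int)
m=(h[...,0]<15)&(h[...,1]>130); k=np.zeros(m.shape,bool); k[160:216,250:295]=1
r=cv2.minAreaRect((cast(p,big(m&k)[0][:,0],.052)[:,:2]*1000).astype(np.float32)); B=cv2.boxPoints(r)/1000
y=np.radians(16.2); e=np.array([np.cos(y),np.sin(y)]); d=B-[.618,.1953]; print(r, np.c_[d@e,d@[-e[1],e[0]]].round(4).tolist())
E
```

```text
((536.3655395507812, 168.30859375), (137.69915771484375, 33.62217330932617), 15.430562019348145) [[-0.1545, 0.0146], [-0.155, -0.019], [-0.0173, -0.0209], [-0.0169, 0.0127]]
```

The thick end sits at -155 mm as intended, the rail is centred within about 2 mm and 1°, and the knob mark shows about 4.0 rad of turn (3.94 commanded).

```bash
python3 -c "
from plant import ctrl
print(ctrl.close_job())"
```

```text
the job is handed in; nothing more can be done
None
```

The job is handed in: the lap rail lies flat, pointing in to within about 1°, its thin end clamped with its middle within about 2 mm of the spindle axis; the ratchet slipped about 0.78 rad, an eighth of a turn, by about 32 s on the robot clock, and nothing else was moved.

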